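# Refit the guide rod of a frame-corner press and hold it

### The job

The guide rod of the frame-corner press has been taken out for cleaning: take it by its orange grip from the wooden rack and thread it, point down, through the upper bushing of the press and on through the lower one. Finish while still holding it there upright, steady and not forced against the bushings, with its point showing below the lower bushing but clear of the base plate, so that a colleague can tighten the red set screw; do not let go. Leave the jar, the pink box and the moulding offcut where they are.

Things in the scene. Friction and masses are not known exactly. Their poses are not given: they have to be found in the camera images.
- rod_grip (a point): middle of the orange round grip (diameter 20 mm, 44 mm long, so from 22 mm below to 22 mm above this point) at the top of the loose guide rod: a plain steel shaft, diameter 12 mm and 130 mm long below the grip, its lowest 6 mm tapered to 6 mm across; 174 mm long in all, 0.1 to 0.2 kg. Its z axis runs along the rod, up from point to grip. At the start the rod stands upright in the rack
- rod_tip (a point): the pointed lower end of the guide rod, on its axis, 152 mm below rod_grip along the rod
- rod_center (a point): the guide rod's axis half-way along its whole length, 87 mm above its point and 65 mm below rod_grip
- rack: fixed wooden block, 80 mm (its x) by 150 mm (its y) and 70 mm high, origin at the centre of its underside; it may be turned about the vertical. The rod stands in its middle hole (diameter 13 mm, 50 mm deep, so the hole's floor is 20 mm above the table); two other holes are empty
- upper_bushing (a point): centre of the top mouth of the press's upper bushing, 121 mm above the table: a through hole, 16 mm across and 16 mm deep, with a brass rim, in the upper blue arm (44 mm square round the hole). Axes: z up, x from the press's column towards its moulding.
- lower_bushing (a point): centre of the bottom mouth of the press's lower bushing, exactly below the upper one and 40 mm above the table: the same hole, 16 mm across, in the lower blue arm (from 40 to 56 mm above the table; there is free air from 56 to 105 mm between the arms). The top of the base plate lies 28 mm below this point; the rod's point is to be held in that gap, best half-way
- jar: bystander: closed glass jar, 62 mm across, 90 mm high, origin under its centre
- leaf_box: bystander: low pink box, 80 x 110 x 30 mm, origin under its centre
- offcut: bystander: silvered moulding offcut, 34 x 160 x 42 mm, origin under its centre
- press: fixed press, may be turned about the vertical; origin on the bushings' axis at table height, axes as upper_bushing. Grey base plate 12 mm thick, x -75 to 105, 150 mm wide; blue column at x -75 to -45, as high as the upper arm; red set screw on the upper arm's +y side (to y 52 mm, top 124 mm above the table); mitred moulding on the base plate at x over 25 mm, its top 41 mm above the table
- rod: the guide rod; origin at its point (same as rod_tip), z along the rod towards the grip
Mind the look-alikes: they are no part of the job. Of the things that look like the rod, the smaller one is meant. Of the things that look like the press, take the one that is nearest to the robot's base at the start.

How it is judged:
By the outcome, as a careful person would: the job done as asked, in the order asked, and still so for the second after the job is handed in, while the arm keeps its last pose, push and grip.
It also fails if it takes over 61 s, if anything falls off the work surface, if the arm or the gripper's body presses on something with over 40 N, if the wrist force passes 120 N, or if a joint passes its speed limit or range.

### The arm

A 6-joint arm with a two-finger parallel gripper is mounted at the origin on the work surface. World frame = base frame: x ahead of the robot, y to its left, z up, the work surface at z = 0. Lengths are in m, angles in rad, forces in N, time in s.
With the tool pointing down it reaches from about 0.325 to 0.9 m from the base axis. Payload 6.1 kg.
Tool frame: the origin (TCP) lies midway between the tips of the shut fingers; the grasp point (between the pads) lies 19 mm behind it; z points along the fingers, y is the line along which they close (so a half turn about z gives the same grasp; the last joint's range is limited). The gripper opens to 85 mm and grips with 20 to 120 N. Pads are 22 mm wide; open, the fingers measure 114 mm over their backs; the gripper's body (76 mm by 85 mm) begins 54 mm behind the grasp point. The pads swing forward as they close: fully open they stand 13 mm farther back than shut.
Start: joints at [-1.266, 0.22, 1.526, -0, 1.395, -0.126], TCP at [0.261, -0.568, 0.231] pointing down, gripper open.
Joint ranges: [-2.98, 2.98], [-0.91, 2.08], [0.09, 2.57], [-1.24, 4.39], [0.2, 2.65], [-2.68, 2.68]. Speed limits (rad/s): [2.57, 2.57, 3.01, 3.14, 3.14, 3.14].

### API

Orientations are given as [roll, pitch, yaw] about the fixed x, y, z axes, in that order (R = Rz(yaw) Ry(pitch) Rx(roll)).
In Python, from plant import movep, move_l, set_joints, gripper_to, hold, inverse_kinematics, observe, get_image, get_calibration, Unreachable, job_done gives the robot as it stands. Calls block until the motion is done:
- movep(position, orientation): joint-space move of the TCP to a pose.
- move_l(position, feed=0.15, rotation=None, max_force=None): straight line of the TCP; rotation=None keeps the orientation; feed is the mean speed in m/s. With max_force (N) it stops when the force on the tool has changed by that much, and returns True; else False.
- set_joints(angles): joint-space move.
- gripper_to(opening, f_grip=None): finger opening in m; f_grip is the grip in N (None keeps the last); returns when the fingers have stopped.
- hold(seconds).
- inverse_kinematics(position, orientation): joint angles nearest the present ones, or None.
- observe(): the state.
- get_image(name): name is "scene" or "top" or "wrist"; returns (picture, depth): 420x560x3 uint8, red, green, blue; 420x560 float32, m along the optical axis (not along the pixel's ray), 0 where there is no reading.
- get_calibration(name): a dict with "intrinsics" (3x3 intrinsics, pixels), "dist_coeffs" ([k1, k2, p1, p2, k3] as OpenCV has them; the pictures are not rectified), "world_from_camera" (4x4, takes a point from camera to world coordinates). Camera axes: x right, y down, z forward; pixel columns grow to the right and rows downward; lengths in m; the calibration is good to about 2 mm. A picture is of the moment at which its call begins: read the wrist's pose just before it. get_calibration takes no time and is no camera call; for the wrist camera it gives the pose at the moment of the call.
A pose or a line that the arm cannot do raises Unreachable and nothing moves.
- job_done(): hands the job in; it is judged then, once.
The state is a dict: "time_s": time; "q": joint angles; "joint_velocities": joint speeds; "joint_torque": joint torques, N m; "eef_pos": TCP position; "tcp_rot": TCP orientation; "ft_force": force on the tool from outside, world axes, zero at the start; "torque": the same for the moment, N m; "opening": finger opening in m; "grasp_force": force on a finger pad.
Only numpy, scipy, OpenCV 4.12 (cv2) and the standard library are available. Lean on these libraries where they do the work, as an engineer would, in place of code of your own. Each camera call takes 0.05 s, during which the arm holds its last target. There are 200 camera calls.

## Working session

There is one attempt and no reset: what is moved stays moved. The work goes in short steps, each a Python script; the robot and the scene stay as the last script left them, time stands still between calls to the robot, and variables do not carry over. Pictures are saved under pics/ and viewed, at most 10 in all, crops included, and the job is handed in when it is done.

```bash
ls; mkdir -p pics; cat > h.py <<'E'
import numpy as np, cv2
from plant import *
def snap(n,f):
    c=get_calibration(n); im,d=get_image(n)
    np.savez('pics/'+f+'.npz',im=im,d=d,K=c['intrinsics'],D=c['dist_coeffs'],T=c['world_from_camera'])
    cv2.imwrite('pics/'+f+'.png',im[:,:,::-1])
def load(f): return np.load('pics/'+f+'.npz')
def ray(s,u,v):
    p=cv2.undistortPoints(np.array([[[u,v]]],float),s['K'],s['D'])[0,0]
    T=s['T']; return T[:3,3],T[:3,:3]@np.array([p[0],p[1],1.])
def at_z(s,u,v,z):
    o,r=ray(s,u,v); return o+r*(z-o[2])/r[2]
def at_d(s,u,v):
    o,r=ray(s,u,v); return o+r*s['d'][int(v),int(u)]
def cloud(s):
    h,w=s['d'].shape; g=np.stack(np.meshgrid(np.arange(w),np.arange(h)),-1).reshape(-1,1,2).astype(float)
    p=cv2.undistortPoints(g,s['K'],s['D'])[:,0]
    c=np.c_[p,np.ones(len(p))]*s['d'].reshape(-1,1)
    return (c@s['T'][:3,:3].T+s['T'][:3,3]).reshape(h,w,3)
E
python3 - <<'E'
from h import *
snap('top','top0');snap('scene','scene0');print(observe()['time_s'])
a=cv2.imread('pics/top0.png')
cv2.imwrite('pics/top0b.png',cv2.resize(a,(800,600)))
E
```

```text
pics
0.1
```

View pics/top0.png

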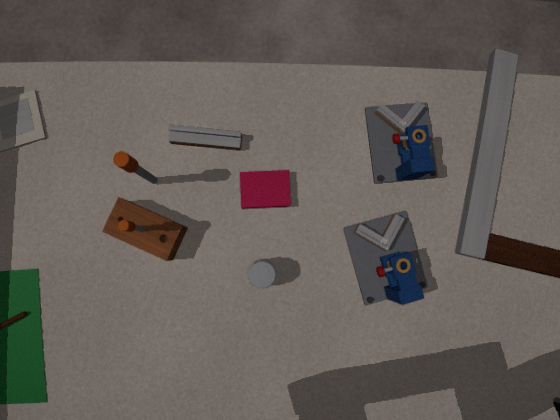

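View pics/scene0.png

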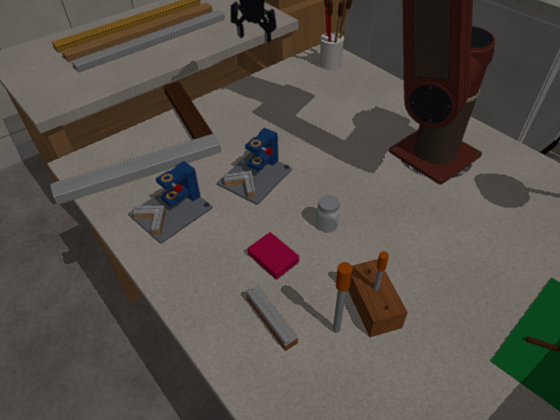

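Top view: there are two rods, a large free-standing one with its grip at (125,160) and a smaller one in the rack with its grip at (125,226). There are two presses, with rims at (403,266) and (419,136). The small racked rod fits the description. The press with its rim at (403,266) looks nearer the base, so I'll check that with numbers and a crop.

```bash
python3 - <<'E'
from h import *
s=load('top0'); a=cv2.imread('pics/top0.png')
c1=cv2.resize(a[190:270,90:200],None,fx=3.6,fy=3.6,interpolation=cv2.INTER_CUBIC)
c2=cv2.resize(a[205:310,335:435],None,fx=4,fy=4,interpolation=cv2.INTER_CUBIC)
o=np.zeros((420,796,3),np.uint8); o[:288,:396]=c1; o[:420,396:796]=c2
cv2.imwrite('pics/crop.png',o)
for n,u,v,z in [('rodgrip top',125,226,.194),('big',124,159,.25),('pA',403,266,.121),('pB',419,136,.121)]: print(n,at_z(s,u,v,z).round(4),at_d(s,u,v).round(4))
print(s['T'].round(3),s['K'])
E
```

```text
rodgrip top [0.5483 0.2462 0.194 ] [0.5484 0.2465 0.1928]
big [0.6602 0.2357 0.25  ] [0.6619 0.2383 0.2417]
pA [ 0.4794 -0.2836  0.121 ] [ 0.4772 -0.3039  0.0574]
pB [ 0.7451 -0.3218  0.121 ] [ 0.7743 -0.3612  0.0122]
[[ 0.012 -0.995  0.095  0.51 ]
 [-0.999 -0.015 -0.03  -0.005]
 [ 0.031 -0.095 -0.995  0.995]
 [ 0.     0.     0.     1.   ]] [[443.26426423   0.         277.04841743]
 [  0.         443.26426423 207.16053528]
 [  0.           0.           1.        ]]
```

View pics/crop.png

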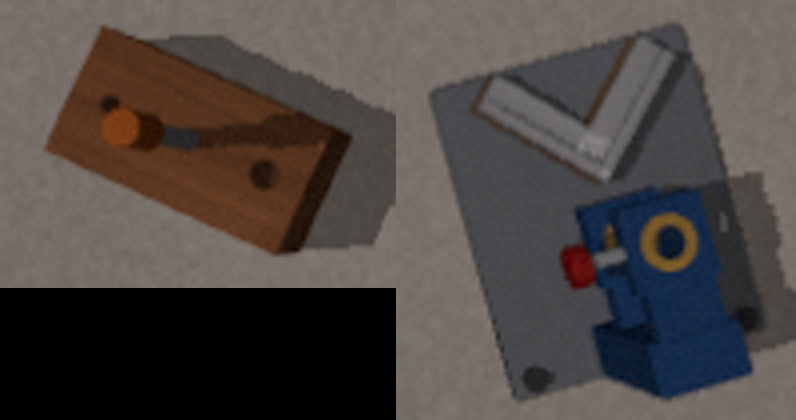

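Crop: the small rod with the orange grip stands in the middle rack hole (crop 125,127). Press A's rim is at crop (668,242), its red screw at (578,266), and it is 0.557 m from the base against 0.81 m for B. So press A and the racked rod are the ones meant. Next I'll refine both with the wrist camera.

```bash
python3 - <<'E'
from h import *
from scipy.spatial.transform import Rotation as R
o=observe(); print(o['eef_pos'],o['tcp_rot'])
W=get_calibration('wrist')['world_from_camera']
Rt=R.from_euler('xyz',o['tcp_rot']).as_matrix()
print('cam in tool',(Rt.T@(W[:3,3]-o['eef_pos'])).round(4)); print((Rt.T@W[:3,:3]).round(3))
for yaw in (0,1.57,-1.57,3.14,-.3,.3):
  print(yaw,[inverse_kinematics(p,[np.pi,0,yaw]) for p in ([.548,.246,.153],[.48,-.284,.159],[.48,-.284,.33])])
E
```

```text
[ 0.26082937 -0.56733256  0.23026402] [-3.13974577e+00 -2.28474505e-04  4.30814234e-01]
cam in tool [ 0.0684 -0.0002 -0.1416]
[[ 0.001 -0.964 -0.268]
 [ 1.     0.001 -0.   ]
 [ 0.    -0.268  0.964]]
0 [array([ 2.90715669e-01,  2.29037056e-01,  1.66777273e+00, -4.44089210e-16,
        1.24478287e+00,  1.86151200e+00]), array([-6.75670179e-01,  1.23759501e-01,  1.77624066e+00, -4.44089210e-16,
        1.24159249e+00,  8.95126148e-01]), array([-6.75670179e-01,  1.24014498e-02,  1.57002905e+00, -4.44089210e-16,
        1.55916215e+00,  8.95126148e-01])]
1.57 [array([ 2.90715669e-01,  2.29037056e-01,  1.66777273e+00, -4.44089210e-16,
        1.24478287e+00,  2.91511996e-01]), array([-0.67567018,  0.1237595 ,  1.77624066,  0.        ,  1.24159249,
       -0.67487385]), array([-0.67567018,  0.01240145,  1.57002905,  0.        ,  1.55916215,
       -0.67487385])]
-1.57 [None, array([-6.75670179e-01,  1.23759501e-01,  1.77624066e+00, -4.44089210e-16,
        1.24159249e+00,  2.46512615e+00]), array([-6.75670179e-01,  1.24014498e-02,  1.57002905e+00, -4.44089210e-16,
        1.55916215e+00,  2
[... 323 characters left out ...]
715669e-01,  2.29037056e-01,  1.66777273e+00, -4.44089210e-16,
        1.24478287e+00,  2.16151200e+00]), array([-6.75670179e-01,  1.23759501e-01,  1.77624066e+00, -4.44089210e-16,
        1.24159249e+00,  1.19512615e+00]), array([-6.75670179e-01,  1.24014498e-02,  1.57002905e+00, -4.44089210e-16,
        1.55916215e+00,  1.19512615e+00])]
0.3 [array([ 2.90715669e-01,  2.29037056e-01,  1.66777273e+00, -4.44089210e-16,
        1.24478287e+00,  1.56151200e+00]), array([-6.75670179e-01,  1.23759501e-01,  1.77624066e+00, -4.44089210e-16,
        1.24159249e+00,  5.95126148e-01]), array([-6.75670179e-01,  1.24014498e-02,  1.57002905e+00, -4.44089210e-16,
        1.55916215e+00,  5.95126148e-01])]
```

```bash
python3 - <<'E'
from h import *
Y=[np.pi,0,np.pi]
movep([.4794,-.2836,.231],Y); print(observe()['time_s'],observe()['eef_pos'],observe()['ft_force']); snap('wrist','w_press')
movep([.4794,-.2836,.33],Y)
movep([.5483,.2462,.304],Y); print(observe()['time_s'],observe()['eef_pos']); snap('wrist','w_rod')
a=np.hstack([cv2.imread('pics/w_press.png')[:, 80:480],cv2.imread('pics/w_rod.png')[:,80:480]])
cv2.imwrite('pics/wr.png',a)
E
```

```text
1.9333 [ 0.47925676 -0.28400172  0.23099951] [ 1.17334669 -1.4882207  -0.56735094]
4.4 [0.54872384 0.2451802  0.30400236]
```

View pics/wr.png

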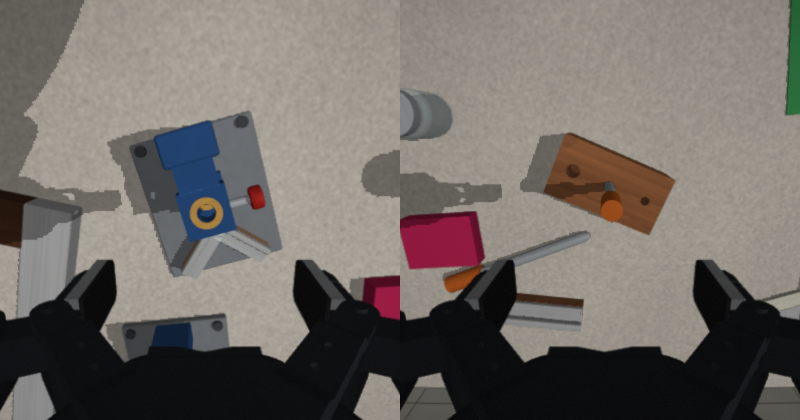

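```bash
python3 - <<'E'
from h import *
s=load('top0');print('foot',at_z(s,155,182,0))
w=load('w_rod')
for n,u,v in [('tip',588,237),('mid',530,255),('grip',460,280),('smallgrip',612,212)]: print(n,at_d(w,u-400+80,v).round(4))
snap('scene','scene1'); print(observe()['time_s'],observe()['ft_force'])
E
```

```text
foot [0.65836191 0.24271441 0.        ]
tip [0.6416 0.2207 0.0116]
mid [0.6688 0.1308 0.0181]
grip [0.7074 0.0204 0.0271]
smallgrip [0.5509 0.2524 0.1939]
4.5 [ 0.5534177   0.66236824 -0.02041582]
```

View pics/scene1.png

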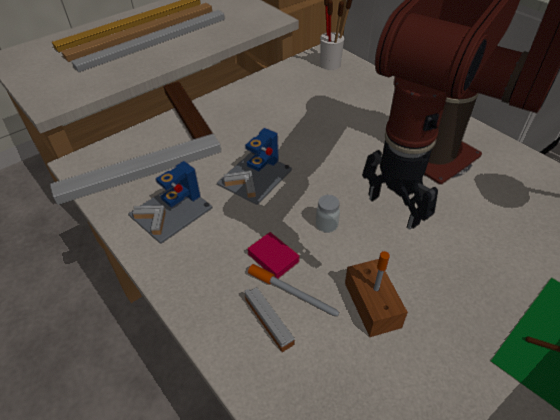

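Both wrist views are clear: rim at (206,213) on the left, small rod grip at (612,210) on the right. The large look-alike has toppled by itself. The arm never came near it and no contact force was recorded. It hasn't touched the jar, box or offcut. Now I'll fit the exact centres.

```bash
python3 - <<'E'
from h import *
def fit(f,c,z0,n,R=35):
    s=load(f); hsv=cv2.cvtColor(s['im'],cv2.COLOR_RGB2HSV)
    P=cloud(s); m=((hsv[...,0]>3)&(hsv[...,0]<30)&(hsv[...,1]>120)).astype(np.uint8)
    yy,xx=np.mgrid[:420,:560]; m[(abs(xx-c[0])>R)|(abs(yy-c[1])>R)]=0
    m[abs(P[...,2]-z0)>.008]=0
    k,l,st,ce=cv2.connectedComponentsWithStats(m); i=1+st[1:,4].argmax()
    m=(l==i).astype(np.uint8)
    ct=max(cv2.findContours(m,0,1)[0],key=len); e=cv2.fitEllipse(ct)
    print(n,'ellipse',np.round(e[0],2),np.round(e[1],1),'->',at_z(s,*e[0],z0).round(4),'cloud z',np.median(P[...,2][m>0]).round(4),'n',st[i,4], (P[m>0].min(0)+P[m>0].max(0))/2)
    a=cv2.resize(s['im'][c[1]-R:c[1]+R,c[0]-R:c[0]+R],None,fx=5.7,fy=5.7,interpolation=cv2.INTER_CUBIC)[:,:,::-1].copy()
    cv2.ellipse(a,(((e[0][0]-c[0]+R+.5)*5.7,(e[0][1]-c[1]+R+.5)*5.7),(e[1][0]*5.7,e[1][1]*5.7),e[2]),(0,255,0),1)
    return a
A=[fit('w_press',(286,213),.121,'rim wrist'),fit('w_rod',(292,210),.194,'grip wrist')]
fit('top0',(403,266),.121,'rim top',20); fit('top0',(124,226),.194,'grip top',20)
cv2.imwrite('pics/fit.png',np.hstack(A))
E
```

```text
rim wrist ellipse [286.16 212.82] [30.4 31.2] -> [ 0.4821 -0.2818  0.121 ] cloud z 0.1212 n 497 [ 0.48236055 -0.28154066  0.12096796]
grip wrist ellipse [291.45 209.5 ] [21.8 22.8] -> [0.5486 0.2519 0.194 ] cloud z 0.1929 n 419 [0.54971394 0.25202487 0.19083129]
rim top ellipse [402.92 265.26] [12.5 13.2] -> [ 0.4809 -0.2834  0.121 ] cloud z 0.1224 n 83 [ 0.48051401 -0.28349477  0.12266155]
grip top ellipse [123.88 225.06] [ 9.7 10.7] -> [0.55   0.2483 0.194 ] cloud z 0.1932 n 94 [0.55009959 0.24920929 0.19148524]
```

View pics/fit.png

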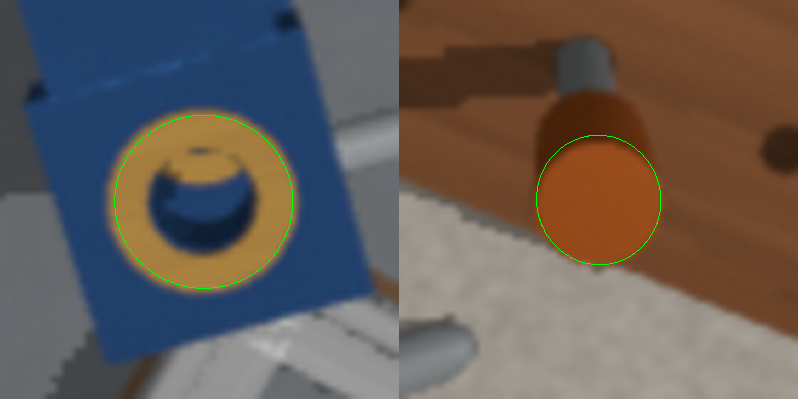

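```bash
python3 - <<'E'
from h import *
def p(n):
    o=observe(); print(n,round(o['time_s'],2),np.round(o['eef_pos'],4),np.round(o['tcp_rot'],3),'F',np.round(o['ft_force'],2),'T',np.round(o['torque'],2),o['opening'],o['grasp_force'])
move_l([.5495,.2505,.24],.15); p('above')
print(move_l([.5495,.2505,.153],.1,max_force=8)); p('down')
gripper_to(.03); p('.03')
gripper_to(.0,25); p('grip')
E
```

```text
above 5.08 [0.5498 0.2503 0.2405] [3.142 0.    3.141] F [0.78 0.22 0.44] T [-0.02 -0.04 -0.01] 0.08539985979391675 0.0
False
down 6.09 [0.5501 0.2507 0.1539] [ 3.141e+00  1.000e-03 -3.142e+00] F [ 0.14 -0.3   0.23] T [ 0.05 -0.03  0.06] 0.08549992831981719 0.0
.03 6.67 [0.5495 0.2505 0.153 ] [ 3.142  0.    -3.142] F [-0.3  -0.37  0.  ] T [-0.05  0.   -0.05] 0.03008157183950656 0.0
grip 6.91 [0.5495 0.2505 0.153 ] [-3.142  0.     3.142] F [ 0.63 -0.17 -0.19] T [-0.01  0.02  0.02] 0.018198044969534494 24.966499507427216
```

```bash
cat >> h.py <<'E'
def p(n):
    o=observe(); print(n,round(o['time_s'],2),np.round(o['eef_pos'],4),np.round(o['tcp_rot'],3),'F',np.round(o['ft_force'],2),'T',np.round(o['torque'],2),round(o['opening'],4),round(o['grasp_force'],1))
E
python3 - <<'E'
from h import *
gripper_to(0,60); p('60')
move_l([.5495,.2505,.20],.06,max_force=15); p('lift')
move_l([.5495,.2505,.33],.15); p('up')
movep([.4815,-.2826,.33],[np.pi,0,np.pi]); hold(.3); p('over'); snap('wrist','w_hold'); snap('scene','s_hold'); snap('top','t_hold')
a=np.hstack([cv2.resize(cv2.imread('pics/w_hold.png')[120:340,180:380],None,fx=2,fy=2),cv2.resize(cv2.imread('pics/s_hold.png')[60:200,190:300],None,fx=3.1,fy=3.1)[:440]if 0 else cv2.resize(cv2.imread('pics/s_hold.png')[40:210,180:300],(310,440))])
cv2.imwrite('pics/hold.png',a)
E
```

```text
60 7.12 [0.5496 0.2505 0.1532] [3.142 0.    3.142] F [-0.11 -0.3   2.35] T [-0.03  0.06 -0.01] 0.0177 58.4
lift 8.06 [0.5492 0.2504 0.1995] [-3.141e+00 -1.000e-03  3.142e+00] F [-0.08  1.35 -2.15] T [-0.02  0.03  0.01] 0.0175 58.5
up 9.07 [0.549  0.2503 0.3285] [-3.141e+00 -2.000e-03  3.142e+00] F [ 0.03  0.99 -2.28] T [ 0.06  0.   -0.  ] 0.0175 58.5
over 11.32 [ 0.4818 -0.2821  0.33  ] [ 3.142 -0.    -3.141] F [-0.13  0.94 -1.54] T [-0.01  0.02 -0.01] 0.0178 58.6
```

View pics/hold.png

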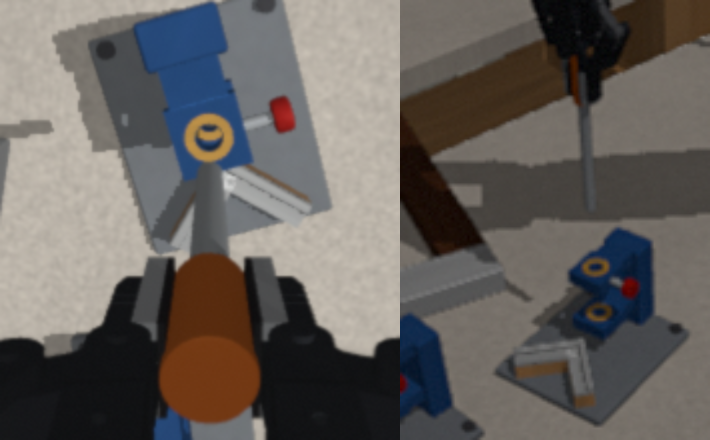

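Both tip (284,204) and rim (284.5,188.5) are visible to the wrist camera, and the rod hangs nearly straight. I'll lower until the point is just above the rim and compare them there.

```bash
python3 - <<'E'
from h import *
move_l([.4815,-.2826,.266],.12,max_force=10); hold(.3); p('low'); snap('wrist','w_low')
s=load('w_low')
a=cv2.resize(s['im'][160:300,230:340][:,:,::-1],None,fx=5.4,fy=4.2857 if 0 else 5.4,interpolation=cv2.INTER_CUBIC)[:600]
cv2.imwrite('pics/low.png',a)
w=load('w_hold')
print('rim',at_z(w,284.5,188.5,.121),'tip',at_z(w,284,204,.197),'griptop',at_z(w,285,309.5,.371))
E
```

```text
low 12.45 [ 0.4818 -0.2828  0.2668] [-3.141e+00  1.000e-03  3.142e+00] F [-1.2  -0.14 -2.23] T [-0.01  0.02  0.01] 0.0175 58.5
rim [ 0.48245025 -0.28123206  0.121     ] tip [ 0.48245684 -0.28182091  0.197     ] griptop [ 0.48080174 -0.28142582  0.371     ]
```

View pics/low.png

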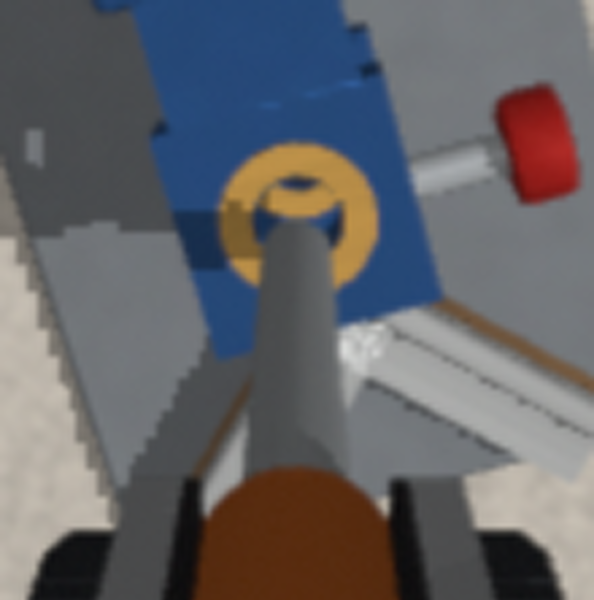

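```bash
python3 - <<'E'
from h import *
s=load('w_low'); f=lambda u,v,z: at_z(s,230+u/5.4-.5,160+v/5.4-.5,z)
r=f(299,220,.121); print('rim',r, 'width',f(379,220,.121)-f(219,220,.121),f(299,298,.121)-f(299,142,.121))
for v in (212,216): print('axis',f(296,v,.1398)+[.006,0,0],'d',r-(f(296,v,.1398)+[.006,0,0]))
print('dia',f(331,260,.15)-f(260,260,.15)); print(s['T'][:3,3])
E
```

```text
rim [ 0.48201704 -0.28180138  0.121     ] width [-2.67776000e-05  2.92016353e-02  0.00000000e+00] [2.92478810e-02 4.15611128e-05 0.00000000e+00]
axis [ 0.48214916 -0.28235502  0.1398    ] d [-0.00013212  0.00055365 -0.0188    ]
axis [ 0.48284844 -0.28235438  0.1398    ] d [-0.0008314  0.000553  -0.0188   ]
dia [-1.06898431e-05  1.17300176e-02  0.00000000e+00]
[ 0.41372126 -0.28242316  0.40831416]
```

```bash
python3 - <<'E'
from h import *
t=[.4811,-.2820]
move_l(t+[.262],.03)
for z in (.225,.195,.159):
    c=move_l(t+[z],.04,max_force=6); hold(.3); p((z,c))
    if c: break
E
```

```text
(0.225, False) 14.16 [ 0.4812 -0.2821  0.2252] [-3.141  0.     3.142] F [-0.53 -0.09 -1.81] T [-0.08 -0.04  0.02] 0.018 58.5
(0.195, False) 15.36 [ 0.4812 -0.2821  0.1953] [-3.141  0.     3.142] F [ 0.04  0.15 -1.03] T [ 0.05  0.05 -0.01] 0.0176 58.5
(0.159, False) 16.71 [ 0.4812 -0.2821  0.1592] [-3.141  0.     3.142] F [-0.03  0.05 -2.29] T [-0.01 -0.04  0.04] 0.0176 58.5
```

```bash
python3 - <<'E'
from h import *
F=[]
for i in range(10): hold(.1); o=observe(); F.append(np.r_[o['ft_force'],o['torque']])
print(np.mean(F,0).round(2)); snap('scene','s_end'); snap('wrist','w_end')
a=cv2.resize(cv2.imread('pics/s_end.png')[110:210,200:310],None,fx=4,fy=4,interpolation=cv2.INTER_CUBIC)
b=cv2.resize(cv2.imread('pics/w_end.png')[100:300,200:380],(360,400))
cv2.imwrite('pics/end.png',np.hstack([a,b]))
E
```

```text
[-0.08  0.12 -2.16  0.    0.   -0.01]
```

View pics/end.png

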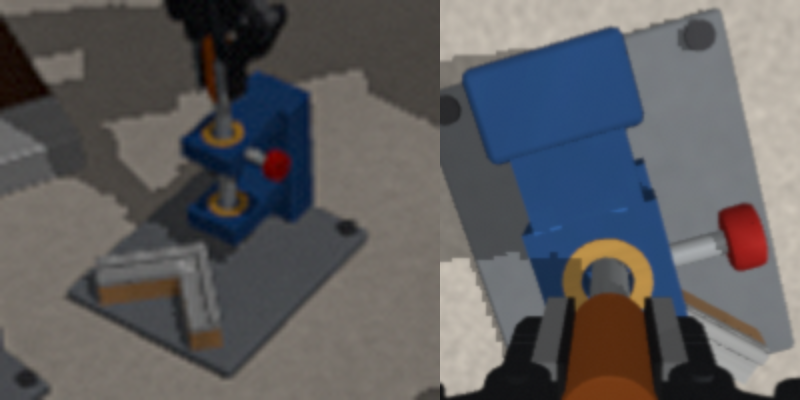

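The picture shows the rod passing through the upper rim (222,132) and the lower rim (228,203), held upright. Lateral forces are about 0 and the vertical force is the rod's weight plus offset, so nothing is pressing.

```bash
python3 -c "
from h import *
p('end'); print(job_done())"
```

```text
end 17.81 [ 0.4811 -0.282   0.159 ] [-3.142  0.     3.142] F [ 0.4  -0.29 -1.73] T [-0.02 -0.01 -0.01] 0.0176 58.5
the job is handed in; nothing more can be done
None
```

The job is handed in at 17.8 s: the small guide rod is through both bushings of the nearer press and still held upright with sideways force near zero; its point is by calculation about 14 mm above the base plate (it was hidden in the pictures), and the large look-alike rod toppled early on without the arm visibly touching it.

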